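Find the rattling seed tin and hold it out

TASK

One of the three sealed seed tins on the planks has something loose in it: starting with the robot's left tin and going left, middle, right, lift each one clear, keep it about level, shake it briskly back and forth along its length right over its plank (some 3 or 4 cm away from the robot and as much towards it, at least twice) and set it back where it stood before taking the next; the last need not go back if it is the one. Then hold the one that rattles out over the saucer, centred, level, still and at least a hand's width above the bench, and finish while still holding it there. Leave everything else on the bench where it is.

Things in the scene. Friction and masses are not known exactly. Their poses are not given: they have to be found in the camera images.
- tin_a: one of three identical closed plain steel seed tins, 110 mm long (x), 48 mm wide (y), 46 mm high, 0.2 to 0.4 kg; origin at the centre of its underside, z up, length roughly away from the robot, standing in any of the three places. Which tin rattles cannot be seen or weighed. In exactly one tin a hard loose part of about 0.15 kg slides 54 mm along the length; in the others nothing moves
- tin_b: one of three identical closed plain steel seed tins, 110 mm long (x), 48 mm wide (y), 46 mm high, 0.2 to 0.4 kg; origin at the centre of its underside, z up, length roughly away from the robot, standing in any of the three places. Which tin rattles cannot be seen or weighed. The loose part stays put while its tin is level; speeding up or stopping at over 1 m/s2, or 10 degrees of tip, shifts it
- tin_c: one of three identical closed plain steel seed tins, 110 mm long (x), 48 mm wide (y), 46 mm high, 0.2 to 0.4 kg; origin at the centre of its underside, z up, length roughly away from the robot, standing in any of the three places. Which tin rattles cannot be seen or weighed. Brisk strokes of 60 to 80 mm throw it (after the first two) to the leading end, shifting the moment by about 0.08 N m
- rest: fixed pallet-wood rest: three separate planks side by side, each 150 mm (x, away from the robot) by 125 mm (y), 145 mm apart centre to centre, top surface 12 mm above the bench; one tin stands on each. Origin on the bench under the middle plank; y points to the robot's left plank
- place_left (a point): centre of the top of the left plank, as the robot sees it (left is +y); x away from the robot along the plank; the tin begins within 9 mm of it
- place_middle (a point): centre of the top of the middle plank, as the robot sees it (left is +y); x away from the robot along the plank; the tin begins within 9 mm of it
- place_right (a point): centre of the top of the right plank, as the robot sees it (left is +y); x away from the robot along the plank; the tin begins within 9 mm of it
- saucer: white ceramic drainage saucer, 120 mm across, 18 mm high, fixed on the bench beyond the planks; origin at the centre of its underside
- square_pot: bystander: square grey plastic plant pot, 100 mm wide at the rim, 85 mm high, at the far right; origin at the centre of its underside
- trowel: bystander: steel trowel with a green grip, 300 mm long, up to 76 mm wide, 30 mm high, lying at the left; origin near its middle at bench level, x from grip to blade
- vase: bystander: glass propagation vase, 80 mm across, 150 mm high, at the right; origin at the centre of its underside
- spray_bottle: bystander: white plastic spray bottle, 72 mm across, 214 mm high, far right; origin at the centre of its underside
- clay_pot: bystander: small terracotta pot, 64 mm across, 55 mm high, far left beyond the planks; origin at the centre of its underside
- dibber: bystander: turned wooden dibber, 170 mm long, 28 mm thick, lying crosswise beyond the saucer; origin at its middle at bench level
- brush: bystander: bench brush lying at the near right, under 300 mm long, about 30 mm high; origin at bench level
Things that resemble listed ones, but are neither listed nor needed, are in the scene too. Leave any blue or turquoise look-alike of the tin_b alone.

How it is judged:
By the outcome, as a careful person would: the job done as asked, in the order asked, and still so for the second after the job is handed in, while the arm keeps its last pose, push and grip.
It also fails if it takes over 72 s, if anything falls off the work surface, if the arm or the gripper's body presses on something with over 40 N, if the wrist force passes 120 N, or if a joint passes its speed limit or range.

ROBOT

A 6-joint arm with a two-finger parallel gripper is mounted at the origin on the work surface. World frame = base frame: x ahead of the robot, y to its left, z up, the work surface at z = 0. Lengths are in m, angles in rad, forces in N, time in s.
With the tool pointing down it reaches from about 0.25 to 0.725 m from the base axis. Payload 4 kg.
Tool frame: the origin (TCP) lies on the mounting face of the last link; the fingertips stand 173 mm ahead of it and the grasp point (between the pads) lies 155 mm ahead of it; z points along the fingers, y is the line along which they close (so a half turn about z gives the same grasp; the last joint's range is limited). The gripper opens to 85 mm and grips with 20 to 120 N. Pads are 22 mm wide; open, the fingers measure 114 mm over their backs; the gripper's body (76 mm by 85 mm) begins 54 mm behind the grasp point. The pads swing forward as they close: fully open they stand 13 mm farther back than shut.
Start: joints at [1.174, 0.241, 0.005, 1.335, 0, 1.571], TCP at [0.193, 0.461, 0.405] pointing down, gripper open.
Joint ranges: [-2.72, 2.72], [-1.05, 1.87], [-1.09, 1.28], [-1.99, 2.15], [-1.42, 1.44], [-3.14, 3.14]. Speed limits (rad/s): [2.79, 2.79, 3.14, 3.14, 3.14, 3.14].

INTERFACE

Orientations are given as a rotation vector (axis times angle).
In Python, from rig import sensors, get_image, bot gives the robot as it stands. The module is installed in compiled form; this text tells all that it offers.
- The arm moves only by the shell command python3 -m jog 'ROWS' [FORCE]. ROWS is JSON, a list of rows, each a list of 7 numbers: the turn, a rotation vector about the tool's x, y, z in rad, then the shift along the tool's x, y, z in cm, then the closure in counts, from 0 (fully open) to 255 (shut). In form: [[ax, ay, az, tx, ty, tz, fingers], ...]. A call has 1 to 12 rows; each row shifts and turns the commanded pose from where the row before left it, along the tool's axes as they then stand; what a row does not reach is not made up. A row lasts 1/12 s, in which the tool goes at most 41.7 mm and 7.16 degrees, less where a joint would pass 70% of its speed; a pose out of reach is approached as far as the arm can. A call with a gripper value outside its range is refused whole. The fingers move at their own pace and stop on an object; FORCE is the grip in N (left out, the last holds). Time passes only in rows, so rows that do not move let the fingers close. It gives the time, the measured TCP pose, the force, the opening and the grip force at its end, in the units of the state.
- sensors.sense(): the state, without advancing time (a new reading comes with each control period).
- get_image(name): name is "scene" or "top" or "wrist"; returns a dict with "frame" (480x640x3 uint8, red, green, blue), "camera_matrix" (3x3 intrinsics, pixels), "k1" (the pictures are not rectified: a ray, as slopes to the right and down, at radius r is drawn at 1 + k1 r^2 times it, then the intrinsics apply), "view" (4x4, takes a point from world to camera coordinates); the wrist camera has in their place "T_tool_cam" (4x4, takes a point from camera to tool coordinates, whose origin is the TCP and whose axes are the flange's). Camera axes: x right, y up, looking along -z (the intrinsics and any distortion apply to the point x, -y, -z); pixel columns grow to the right and rows downward; lengths in m; the calibration is good to about 2 mm. A picture is of the moment at which its call begins: read the wrist's pose just before it. There is no depth.
- bot.close_job(): hands the job in; it is judged then, once.
The state is a dict: "time": time; "joints": joint angles; "joint_velocities": joint speeds; "tau": joint torques, N m; "position": TCP position; "orientation": TCP orientation; "ft_force": force on the tool from outside, world axes, zero at the start; "wrist_torque": the same for the moment, N m; "opening": finger opening in m; "finger_force": force on a finger pad.
Only numpy, scipy, OpenCV 4.12 (cv2) and the standard library are available. Lean on these libraries where they do the work, as an engineer would, in place of code of your own. Each camera call takes 0.05 s, during which the arm holds its last target. There are 200 camera calls.

## Working session

There is one attempt and no reset: what is moved stays moved. The work goes in short steps, Python scripts to look and compute and a shell command to move; the robot and the scene stay as the last step left them, time stands still between calls to the robot, and variables do not carry over. Pictures are saved under pics/ and viewed, at most 10 in all, crops included, and the job is handed in when it is done.

```bash
mkdir -p pics
python3 - <<'E'
from rig import sensors,get_image
import cv2,numpy as np,json
s=sensors.sense();print(s)
for n in ("top","scene"):
    d=get_image(n);cv2.imwrite(f"pics/{n}.png",d["frame"][:,:,::-1])
    np.savez(f"{n}.npz",**d)
    print(n,d["camera_matrix"],d["k1"],d["view"])
E
```

```text
{'time': 0.0, 'joints': array([1.17396747e+00, 2.41434301e-01, 3.74999002e-03, 1.33521984e+00,
       7.60336479e-06, 1.57083423e+00]), 'joint_velocities': array([ 0.00099162, -0.00011607, -0.00148256, -0.00107495, -0.00049072,
        0.00155675]), 'tau': array([ 6.34207208e-04, -3.72316504e+01,  2.52408117e+01,  1.70150504e-02,
        3.11329735e-07,  1.16810608e-05]), 'position': array([0.19314538, 0.46090382, 0.40381177]), 'orientation': array([-0.61923008, -3.07952773,  0.00324322]), 'ft_force': array([-0.24211741,  0.1608281 , -0.6418103 ]), 'wrist_torque': array([-0.00664049,  0.01163751,  0.0078024 ]), 'finger_force': 0.0, 'opening': 0.08544839508381881}
top [[569.26214041   0.         322.01569141]
 [  0.         569.26214041 238.94974062]
 [  0.           0.           1.        ]] 0.013505713506064608 [[ 0.02887422 -0.99952875 -0.01041941  0.00973531]
 [ 0.99711135  0.02806867  0.07057691 -0.49794143]
 [-0.07025119 -0.01242717  0.99745192 -1.28591918]
 [ 0.          0.          0.          1.        ]]
scene [[611.02377726   0.         321.12115168]
 [  0.         611.02377726 248.64297797]
 [  0.           0.           1.        ]] -0.19373461567948289 [[ 0.51786356  0.85543156 -0.00736108 -0.24964989]
 [-0.68460831  0.4195791   0.59604098  0.32095506]
 [ 0.51296081 -0.30362845  0.80292028 -1.85594521]
 [ 0.          0.          0.          1.        ]]
```

View pics/top.png

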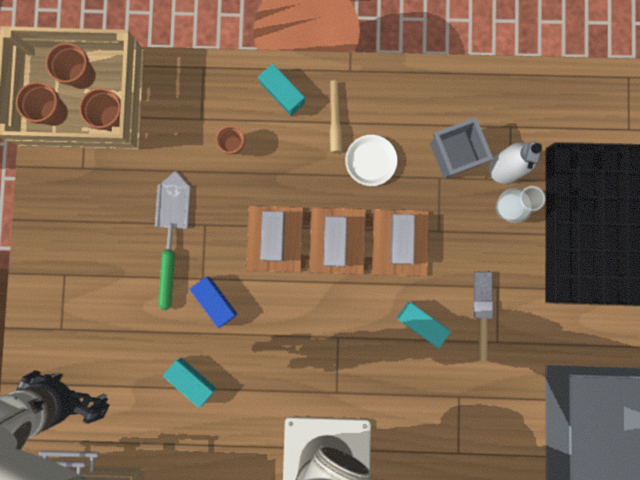

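View pics/scene.png

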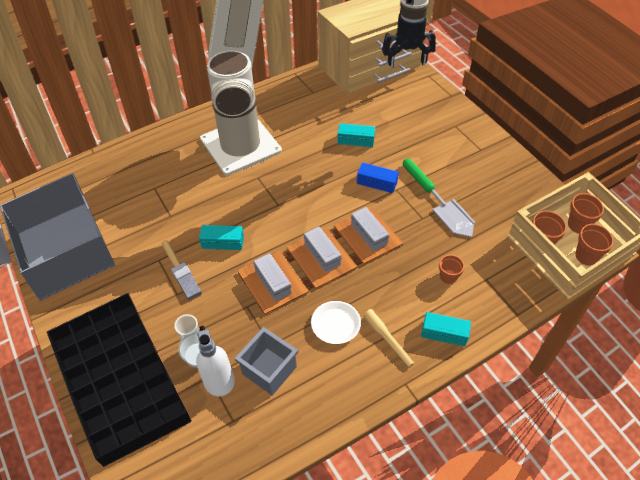

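Top view: three plain grey tins on the planks at (272,236), (335,241) and (402,238), with the saucer at (371,160). The look-alikes are turquoise at (281,90), (190,383) and (424,324), and blue at (213,302). They lie off the planks, so the three grey ones are the tins. I'll measure them next and confirm with a crop.

```bash
cat > h.py <<'E'
import numpy as np,cv2
def cast(d,px,z):
    K=d["camera_matrix"];k1=float(d["k1"]);V=d["view"]
    px=np.atleast_2d(px).astype(float)
    q=np.c_[(px[:,0]-K[0,2])/K[0,0],(px[:,1]-K[1,2])/K[1,1]];u=q.copy()
    for _ in range(20): u=q/(1+k1*(u**2).sum(1,keepdims=True))
    r=np.c_[u[:,0],-u[:,1],-np.ones(len(u))]@V[:3,:3]
    c=-V[:3,:3].T@V[:3,3]
    return c+r*((z-c[2])/r[:,2])[:,None]
def blobs(img,x0,y0,x1,y1,mask,amin):
    m=np.zeros(mask.shape,np.uint8);m[y0:y1,x0:x1]=mask[y0:y1,x0:x1]*255
    m=cv2.morphologyEx(m,cv2.MORPH_OPEN,np.ones((3,3)))
    return [c for c in cv2.findContours(m,0,2)[0] if cv2.contourArea(c)>amin]
E
python3 - <<'E'
from h import *
d=dict(np.load("top.npz"));im=d["frame"];hsv=cv2.cvtColor(im,cv2.COLOR_RGB2HSV)
g=(hsv[...,1]<60)&(hsv[...,2]>110)
for c in blobs(im,240,200,440,280,g,200):
    p=cast(d,c[:,0,:],0.058)[:,:2]
    r=cv2.minAreaRect((p*1000).astype(np.float32));b=cv2.boxPoints(r)
    e=max([b[1]-b[0],b[2]-b[1]],key=np.linalg.norm);e=e*np.sign(e[0])
    print("tin px",c[:,0].mean(0).round(),"xy",np.round(r[0],1),"size",np.round(r[1],1),"yaw deg",np.degrees(np.arctan2(e[1],e[0])).round(1))
pl=(hsv[...,0]<13)&(hsv[...,1]>120)&(hsv[...,2]>100)
for c in blobs(im,240,195,440,285,pl,600):
    r=cv2.minAreaRect((cast(d,c[:,0,:],0.012)[:,:2]*1000).astype(np.float32));print("plank",np.round(r[0]),np.round(r[1]),r[2])
w=(hsv[...,1]<40)&(hsv[...,2]>150)
for c in blobs(im,340,130,402,192,w,600):
    (x,y),r=cv2.minEnclosingCircle((cast(d,c[:,0,:],0.018)[:,:2]*1000).astype(np.float32));print("saucer",x,y,r)
cv2.imwrite("pics/crop.png",cv2.resize(im[130:290,235:445,::-1],None,fx=3.5,fy=3.5))
E
```

```text
tin px [338. 239.] xy [491.   -5.5] size [111.1  48.8] yaw deg 1.5
tin px [400. 238.] xy [ 500.7 -153.7] size [109.3  52.9] yaw deg 1.0
tin px [271. 234.] xy [499.3 135.8] size [ 47.8 110.4] yaw deg -0.1
saucer 684.0498657226562 -83.61722564697266 60.59616470336914
```

View pics/crop.png

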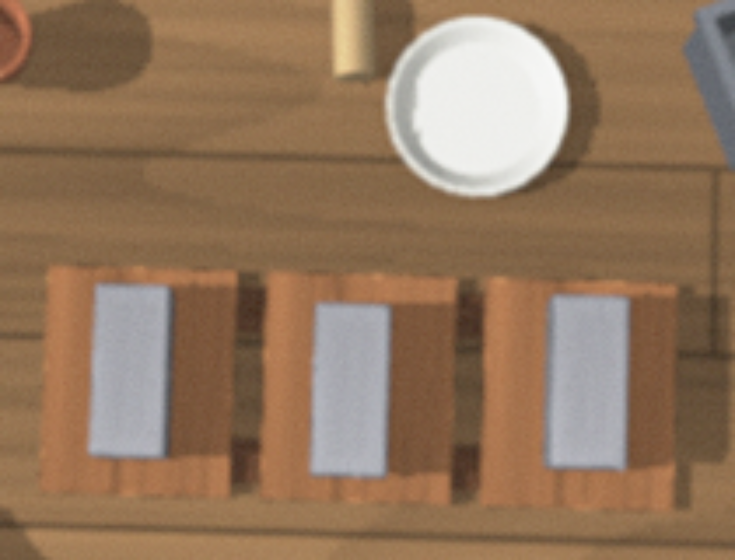

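The crop confirms three plain grey tins, one per plank, with measured sizes near 110 x 48 mm. The saucer radius comes out at 60.6 mm against 60 expected. I'm moving over the left tin now.

```bash
python3 -m jog '[[0,0,-0.0992,0,0,2,0],[0,0,-0.0992,0,0,2,0],[0,0,-0.0992,0,0,2,0],[0,0,-0.0992,0,0,2,0]]' 80; python3 -m jog '[[0,0,0,-2.5,-2.7,0,60],[0,0,0,-2.5,-2.7,0,60],[0,0,0,-2.5,-2.7,0,60],[0,0,0,-2.5,-2.7,0,60],[0,0,0,-2.5,-2.7,0,60],[0,0,0,-2.5,-2.7,0,60],[0,0,0,-2.5,-2.7,0,60],[0,0,0,-2.5,-2.7,0,60],[0,0,0,-2.5,-2.7,0,0],[0,0,0,-2.5,-2.7,0,0],[0,0,0,-2.5,-2.7,0,0],[0,0,0,-2.5,-2.7,0,0]]'; python3 -m jog '[[0,0,0,0,0,0,0],[0,0,0,0,0,0,0],[0,0,0,0,0,0,0]]'
python3 - <<'E'
from rig import sensors,get_image
import cv2,numpy as np
s=sensors.sense();d=get_image("wrist");cv2.imwrite("pics/w1.png",d["frame"][:,:,::-1]);np.savez("w1.npz",p=s["position"],o=s["orientation"],**d)
print(s["position"],s["orientation"],s["opening"]); print(d["T_tool_cam"],d["camera_matrix"],d["k1"])
E
```

```text
time: 0.43
position: [0.1931, 0.4609, 0.3235]
orientation: [0.008, -3.141, 0.001]
ft_force: [0.1, 0.1, 0.0]
opening: 0.0854
finger_force: 0.0
time: 1.43
position: [0.494, 0.1355, 0.3244]
orientation: [-0.0, -3.141, 0.0]
ft_force: [-0.2, 1.0, 0.1]
opening: 0.0854
finger_force: 0.0
time: 1.68
position: [0.4928, 0.137, 0.3241]
orientation: [-0.001, -3.14, 0.0]
ft_force: [-0.2, 0.3, -0.2]
opening: 0.0854
finger_force: 0.0
[0.49283267 0.1370004  0.32409296] [-1.09130393e-03 -3.13975345e+00  1.10930568e-04] 0.08539459323972722
[[-3.59051245e-04  9.61646364e-01  2.74292073e-01  6.89596883e-02]
 [ 9.99999870e-01  4.44729997e-04 -2.50177798e-04  4.32769040e-04]
 [-3.62568482e-04  2.74291948e-01 -9.61646399e-01  3.13173632e-02]
 [ 0.00000000e+00  0.00000000e+00  0.00000000e+00  1.00000000e+00]] [[429.31842345   0.         315.56207221]
 [  0.         429.31842345 238.5318787 ]
 [  0.           0.           1.        ]] -0.026932995465388597
```

View pics/w1.png

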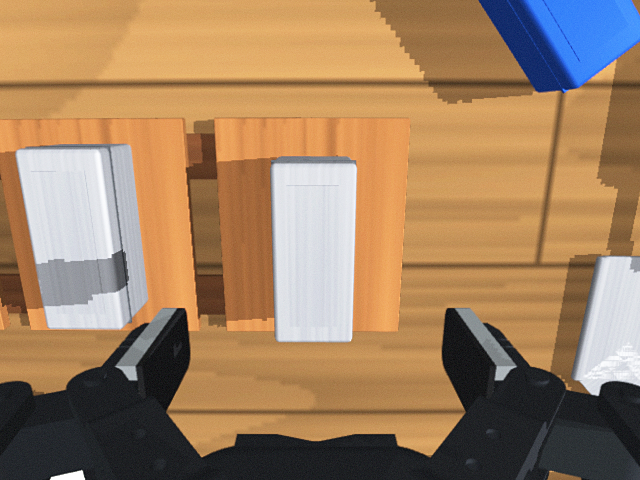

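Wrist view: the left tin's top face spans about columns 272-355 and rows 162-341, centred between the fingers. The middle tin is at the left edge of the picture and the blue look-alike is at top right.

```bash
cat >> h.py <<'E'
from scipy.spatial.transform import Rotation as Rr
def wview(d):
    T=np.eye(4);T[:3,:3]=Rr.from_rotvec(d["o"]).as_matrix();T[:3,3]=d["p"]
    d=dict(d);d["view"]=np.linalg.inv(T@d["T_tool_cam"]);return d
E
python3 - <<'E'
from h import *
d=wview(dict(np.load("w1.npz")))
print("tin corners",cast(d,[[272,164],[356,164],[275,341],[352,341]],.058).round(4))
print("plank",cast(d,[[216,118],[409,118],[228,331],[398,331]],.012).round(4))
print("plank mid R/L edges",cast(d,[[0,119],[186,119]],.012).round(4))
print("tin mid",cast(d,[[17,152],[103,147],[47,328],[124,327]],.058).round(4))
E
```

```text
tin corners [[0.4483 0.1139 0.058 ]
 [0.4483 0.1595 0.058 ]
 [0.5554 0.1126 0.058 ]
 [0.5555 0.1597 0.058 ]]
plank [[0.4241 0.0746 0.012 ]
 [0.4243 0.1966 0.012 ]
 [0.5731 0.0738 0.012 ]
 [0.5732 0.1973 0.012 ]]
plank mid R/L edges [[ 0.4236 -0.0645  0.012 ]
 [ 0.4247  0.0556  0.012 ]]
tin mid [[ 0.4411 -0.0253  0.058 ]
 [ 0.4388  0.0227  0.058 ]
 [ 0.5471 -0.027   0.058 ]
 [ 0.5461  0.0209  0.058 ]]
```

```bash
python3 -m jog '[[0,0,0,-0.4,0,2,0],[0,0,0,-0.4,0,3,0],[0,0,0,0,0,3,0],[0,0,0,0,0,3,0],[0,0,0,0,0,2.3,0],[0,0,0,0,0,0,255],[0,0,0,0,0,0,255],[0,0,0,0,0,0,255],[0,0,0,0,0,0,255],[0,0,0,0,0,0,255],[0,0,0,0,0,0,255],[0,0,0,0,0,0,255]]' 80
```

```text
time: 2.73
position: [0.5021, 0.1377, 0.1937]
orientation: [-0.001, 3.138, 0.003]
ft_force: [-1.2, 1.2, 7.2]
opening: 0.0468
finger_force: 83.7
```

```bash
python3 -m jog '[[0,0,0,0,0,-1,255],[0,0,0,0,0,-2,255],[0,0,0,0,0,-2,255],[0,0,0,0,0,-1,255],[0,0,0,0,0,0,255],[0,0,0,0,0,0,255],[0,0,0,0,0,0,255],[0,0,0,0,0,0,255]]'; python3 -c "
from rig import sensors;s=sensors.sense();print(s['position'],s['wrist_torque'],s['ft_force'])"; python3 -m jog '[[0,0,0,-3.5,0,0,255],[0,0,0,3.5,0,0,255],[0,0,0,3.5,0,0,255],[0,0,0,-3.5,0,0,255],[0,0,0,-3.5,0,0,255],[0,0,0,0,0,0,255]]';python3 -c "
from rig import sensors;s=sensors.sense();print(s['position'],s['wrist_torque'],s['ft_force'])"
```

```text
time: 3.4
position: [0.5005, 0.1369, 0.2504]
orientation: [-0.0, -3.139, 0.001]
ft_force: [-0.3, 0.2, -3.8]
opening: 0.0473
finger_force: 82.7
[0.50053685 0.13691594 0.25035509] [-0.00298743 -0.02736251 -0.03526619] [-0.31082558  0.18358184 -3.82610917]
time: 3.9
position: [0.5385, 0.1367, 0.2485]
orientation: [0.002, 3.141, -0.001]
ft_force: [4.6, 0.9, -0.6]
opening: 0.0471
finger_force: 84.5
[0.53848722 0.13674394 0.24851794] [ 0.08478747 -0.33986379  0.00356948] [ 4.55114933  0.86501211 -0.616746  ]
```

```bash
cat > r.py <<'E'
from rig import sensors
s=sensors.sense();print("READ",s['position'].round(4),s['wrist_torque'].round(4),s['ft_force'].round(2))
E
python3 -m jog '[[0,0,0,0,0,0,255],[0,0,0,0,0,0,255],[0,0,0,0,0,0,255],[0,0,0,0,0,0,255],[0,0,0,0,0,0,255]]'>/dev/null; python3 r.py
python3 -m jog '[[0,0,0,3.6,0,0,255],[0,0,0,3.6,0,0,255],[0,0,0,0,0,0,255],[0,0,0,0,0,0,255],[0,0,0,0,0,0,255],[0,0,0,0,0,0,255],[0,0,0,0,0,0,255],[0,0,0,0,0,0,255]]' ; python3 r.py
python3 -m jog '[[0,0,0,-3.6,0,0,255],[0,0,0,-3.6,0,0,255],[0,0,0,0,0,0,255],[0,0,0,0,0,0,255],[0,0,0,0,0,0,255],[0,0,0,0,0,0,255],[0,0,0,0,0,0,255],[0,0,0,0,0,0,255]]' >/dev/null; python3 r.py
python3 -m jog '[[0,0,0,3.6,0,0,255],[0,0,0,3.6,0,0,255],[0,0,0,0,0,0,255],[0,0,0,0,0,0,255],[0,0,0,0,0,0,255],[0,0,0,0,0,0,255],[0,0,0,0,0,0,255],[0,0,0,0,0,0,255]]' >/dev/null; python3 r.py
```

```text
READ [0.536  0.1372 0.2519] [-0.0058 -0.0436  0.0264] [ 1.39  0.12 -2.12]
time: 4.98
position: [0.4652, 0.1373, 0.2521]
orientation: [0.001, 3.14, 0.001]
ft_force: [0.3, 0.4, -3.3]
opening: 0.0467
finger_force: 84.5
READ [0.4652 0.1373 0.2521] [ 0.048  -0.0768  0.0199] [ 0.31  0.41 -3.31]
READ [0.5356 0.1372 0.2519] [-0.0233  0.0406 -0.0026] [ 0.29 -0.36 -3.81]
READ [0.4651 0.1373 0.2521] [ 0.0072  0.0447 -0.0109] [-1.01  0.43 -3.65]
```

```bash
python3 -m jog '[[0,0,0,0,0,0,255]]'>/dev/null; python3 r.py; python3 -m jog '[[0,0,0,0,0,0,255]]'>/dev/null; python3 r.py; python3 -m jog '[[0,0,0,0,0,0,255]]'>/dev/null; python3 r.py; python3 -m jog '[[0,0,0,0,0,0,255]]'>/dev/null; python3 r.py; python3 -m jog '[[0,0,0,0,0,0,255]]'>/dev/null; python3 r.py
python3 -m jog '[[0,0,0,-3.6,0,0,255],[0,0,0,-3.6,0,0,255],[0,0,0,0,0,0,255],[0,0,0,0,0,0,255],[0,0,0,0,0,0,255],[0,0,0,0,0,0,255]]' >/dev/null; python3 r.py
python3 -m jog '[[0,0,0,0,0,0,255]]'>/dev/null; python3 r.py; python3 -m jog '[[0,0,0,0,0,0,255]]'>/dev/null; python3 r.py; python3 -m jog '[[0,0,0,0,0,0,255]]'>/dev/null; python3 r.py; python3 -m jog '[[0,0,0,0,0,0,255]]'>/dev/null; python3 r.py; python3 -m jog '[[0,0,0,0,0,0,255]]'>/dev/null; python3 r.py
```

```text
READ [0.4649 0.1372 0.2518] [-0.0134  0.0873  0.0097] [-0.64  0.4  -3.47]
READ [0.4646 0.1371 0.2517] [-0.0658  0.1145  0.0382] [ 0.18 -0.1  -3.09]
READ [0.4645 0.1371 0.2516] [-0.0445 -0.0202 -0.0231] [-0.19  0.58 -4.22]
READ [0.4643 0.1371 0.2516] [ 0.0336 -0.0035  0.0606] [-0.04 -0.71 -2.63]
READ [0.4643 0.1371 0.2516] [ 0.0592 -0.0464 -0.0013] [-0.03  0.13 -2.13]
READ [0.5352 0.137  0.2513] [ 0.0276  0.086  -0.025 ] [-0.01  0.41 -3.73]
READ [0.5353 0.1371 0.2516] [ 0.0278  0.069  -0.0091] [-0.65 -0.41 -2.84]
READ [0.5355 0.1372 0.2519] [ 0.0246  0.1049 -0.0148] [ 0.18 -0.16 -2.7 ]
READ [0.5357 0.1372 0.252 ] [-0.0143  0.084  -0.0124] [-0.7   0.78 -3.06]
READ [0.5359 0.1372 0.252 ] [-0.04    0.0698 -0.0114] [ 0.45 -0.19 -3.34]
READ [0.5361 0.1372 0.2519] [0.0561 0.0608 0.0671] [-0.8   0.43 -3.63]
```

```bash
cat > r.py <<'E'
from rig import sensors
s=sensors.sense();print("READ",round(s['time'],2),s['position'].round(4)[[0,2]],"Ty",s['wrist_torque'][1].round(3),"F",s['ft_force'][[0,2]].round(2),"tau",s['tau'][2:].round(3))
E
python3 -m jog '[[0,0,0,3.6,0,0,255],[0,0,0,3.6,0,0,255],[0,0,0,0,0,0,255],[0,0,0,0,0,0,255],[0,0,0,0,0,0,255],[0,0,0,0,0,0,255]]' >/dev/null; python3 r.py
python3 -m jog '[[0,0,0,0,0,0,255]]'>/dev/null; python3 r.py; python3 -m jog '[[0,0,0,0,0,0,255]]'>/dev/null; python3 r.py; python3 -m jog '[[0,0,0,0,0,0,255]]'>/dev/null; python3 r.py; python3 -m jog '[[0,0,0,0,0,0,255]]'>/dev/null; python3 r.py; python3 -m jog '[[0,0,0,0,0,0,255]]'>/dev/null; python3 r.py
python3 -m jog '[[0,0,0,-3.6,0,0,255],[0,0,0,-3.6,0,0,255],[0,0,0,0,0,0,255],[0,0,0,0,0,0,255],[0,0,0,0,0,0,255],[0,0,0,0,0,0,255]]' >/dev/null; python3 r.py
python3 -m jog '[[0,0,0,0,0,0,255]]'>/dev/null; python3 r.py; python3 -m jog '[[0,0,0,0,0,0,255]]'>/dev/null; python3 r.py; python3 -m jog '[[0,0,0,0,0,0,255]]'>/dev/null; python3 r.py; python3 -m jog '[[0,0,0,0,0,0,255]]'>/dev/null; python3 r.py; python3 -m jog '[[0,0,0,0,0,0,255]]'>/dev/null; python3 r.py
```

```text
READ 8.15 [0.4655 0.2525] Ty -0.031 F [ 0.4  -3.31] tau [ 2.1633e+01  1.0200e-01  6.0000e-03 -0.0000e+00]
READ 8.23 [0.4655 0.2523] Ty -0.042 F [ 0.22 -3.02] tau [ 2.2094e+01  8.0000e-03  4.0000e-03 -0.0000e+00]
READ 8.32 [0.4652 0.252 ] Ty 0.056 F [-0.34 -3.87] tau [ 2.2278e+01 -1.6000e-02  3.0000e-03 -0.0000e+00]
READ 8.4 [0.4649 0.2518] Ty 0.104 F [-0.25 -3.31] tau [ 2.2325e+01 -1.7000e-02  1.0000e-03 -0.0000e+00]
READ 8.48 [0.4646 0.2517] Ty 0.043 F [ 0.37 -2.94] tau [ 2.2316e+01 -1.3000e-02  1.0000e-03 -0.0000e+00]
READ 8.57 [0.4644 0.2516] Ty 0.068 F [-0.42 -3.06] tau [ 2.2291e+01 -8.0000e-03  0.0000e+00 -0.0000e+00]
READ 9.07 [0.5352 0.2513] Ty 0.053 F [ 0.38 -2.79] tau [ 2.3571e+01 -6.3000e-02 -6.0000e-03  1.0000e-03]
READ 9.15 [0.5352 0.2516] Ty 0.103 F [-0.87 -2.66] tau [ 2.3292e+01 -4.0000e-03 -4.0000e-03  0.0000e+00]
READ 9.23 [0.5355 0.2519] Ty 0.055 F [-0.55 -2.99] tau [ 2.3194e+01  9.0000e-03 -2.0000e-03  0.0000e+00]
READ 9.32 [0.5357 0.252 ] Ty 0.046 F [-0.05 -3.64] tau [ 2.318e+01  1.000e-02 -0.000e+00  0.000e+00]
READ 9.4 [0.5359 0.252 ] Ty 0.029 F [-0.32 -3.38] tau [2.3196e+01 6.0000e-03 1.0000e-03 0.0000e+00]
READ 9.48 [0.536  0.2519] Ty -0.015 F [ 0.65 -2.86] tau [2.3217e+01 3.0000e-03 1.0000e-03 0.0000e+00]
```

Left tin: the steady wrist torque and joint-4 torque are the same at both ends, so it does not rattle. I'm setting it back.

```bash
python3 -m jog '[[0,0,0,1.5,0,0,255],[0,0,0,2,0,0,255],[0,0,0,0,0,1,255],[0,0,0,0,0,1.5,255],[0,0,0,0,0,1.5,255],[0,0,0,0,0,1,255],[0,0,0,0,0,0.5,255],[0,0,0,0,0,0.2,255],[0,0,0,0,0,0.2,255],[0,0,0,0,0,0.1,255],[0,0,0,0,0,0,255],[0,0,0,0,0,0,255]]'; python3 r.py; python3 -m jog '[[0,0,0,0,0,0,0],[0,0,0,0,0,0,0],[0,0,0,0,0,0,0],[0,0,0,0,0,0,0],[0,0,0,0,0,0,0],[0,0,0,0,0,-2,0],[0,0,0,0,0,-3.5,0],[0,0,0,0,0,-3.5,0],[0,0,0,0,0,-3,0],[0,0,0,0.2,-2,0,0],[0,0,0,0.2,-3,0,0],[0,0,0,0.2,-3,0,0]]'; python3 -m jog '[[0,0,0,0.1,-3,0,0],[0,0,0,0,-2,0,0],[0,0,0,0,-1,0,0],[0,0,0,0,0,0,0],[0,0,0,0,0,0,0],[0,0,0,0,0,0,0]]';python3 - <<'E'
from rig import sensors,get_image
import cv2,numpy as np
s=sensors.sense();d=get_image("wrist");cv2.imwrite("pics/w2.png",d["frame"][:,:,::-1]);np.savez("w2.npz",p=s["position"],o=s["orientation"],**d)
E
```

```text
time: 10.48
position: [0.5006, 0.137, 0.1937]
orientation: [-0.0, -3.141, 0.0]
ft_force: [-6.7, -1.0, 10.1]
opening: 0.047
finger_force: 86.6
READ 10.48 [0.5006 0.1937] Ty 1.135 F [-6.7  10.09] tau [ 2.132e+01 -2.603e+00  1.900e-02 -6.500e-02]
time: 11.48
position: [0.4955, 0.057, 0.3126]
orientation: [-0.004, 3.139, 0.0]
ft_force: [0.4, -0.0, -0.6]
opening: 0.0854
finger_force: 0.0
time: 11.98
position: [0.4944, -0.002, 0.3116]
orientation: [0.001, -3.141, -0.001]
ft_force: [-0.1, 0.3, 0.4]
opening: 0.0857
finger_force: 0.0
```

View pics/w2.png

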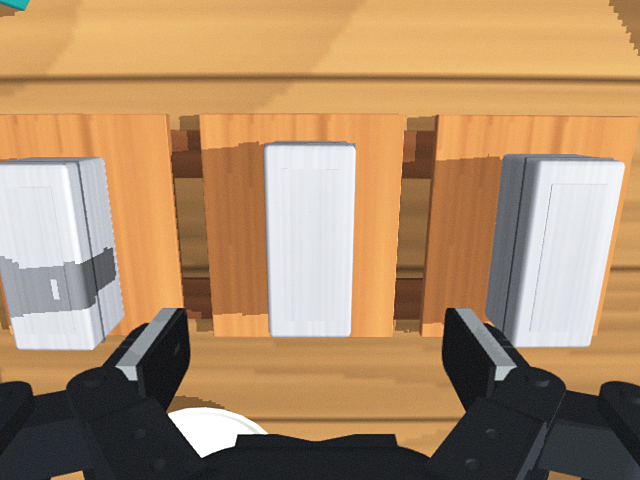

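Wrist view: the middle tin's top face spans columns 265-355 and rows 147-336. The left tin (right of picture) is back upright on its plank, and the right tin is at the left edge.

Run:
```python
from h import *
d=wview(dict(np.load("w2.npz")));print(d["p"])
for n,c in dict(mid=[[265,147],[355,147],[271,336],[351,336]],left=[[536,160],[623,160],[513,345],[591,345]],right=[[0,161],[72,163],[15,348],[94,347]]).items():
    p=cast(d,c,.058);print(n,p[:,:2].round(4).tolist(),p.mean(0).round(4))
print("plank",cast(d,[[201,114],[406,114],[216,337],[393,337]],.012).round(4))
```

```text
[ 0.49436392 -0.00199714  0.31161541]
mid [[0.4404, -0.0271], [0.4404, 0.0187], [0.5472, -0.027], [0.5472, 0.0191]] [ 0.4938 -0.0041  0.058 ]
left [[0.4466, 0.1124], [0.4463, 0.1584], [0.5534, 0.1141], [0.5538, 0.1607]] [0.5    0.1364 0.058 ]
right [[0.4469, -0.1653], [0.4482, -0.1274], [0.556, -0.1787], [0.5549, -0.1311]] [ 0.5015 -0.1506  0.058 ]
plank [[ 0.4239 -0.0704  0.012 ]
 [ 0.4239  0.0531  0.012 ]
 [ 0.5733 -0.0707  0.012 ]
 [ 0.5733  0.0527  0.012 ]]
```

```bash
python3 -m jog '[[0,0,0,0,-0.2,2,0],[0,0,0,0,0,3.5,0],[0,0,0,0,0,3.5,0],[0,0,0,0,0,3,0],[0,0,0,0,0,0,255],[0,0,0,0,0,0,255],[0,0,0,0,0,0,255],[0,0,0,0,0,0,255],[0,0,0,0,0,0,255],[0,0,0,0,0,0,255],[0,0,0,0,0,0,255],[0,0,0,0,0,0,255]]' 80; python3 r.py
python3 -m jog '[[0,0,0,0,0,-1,255],[0,0,0,0,0,-2,255],[0,0,0,0,0,-2,255],[0,0,0,0,0,-1,255],[0,0,0,0,0,0,255],[0,0,0,0,0,0,255],[0,0,0,0,0,0,255],[0,0,0,0,0,0,255],[0,0,0,0,0,0,255],[0,0,0,0,0,0,255],[0,0,0,0,0,0,255],[0,0,0,0,0,0,255]]'; python3 r.py
```

```text
time: 13.03
position: [0.4953, -0.0047, 0.1937]
orientation: [-0.0, 3.137, 0.001]
ft_force: [0.2, 1.2, 6.8]
opening: 0.0473
finger_force: 83.3
READ 13.03 [0.4953 0.1937] Ty 0.118 F [0.24 6.76] tau [17.382 -0.178 -0.25   0.056]
time: 14.03
position: [0.4942, -0.0048, 0.2513]
orientation: [0.0, -3.141, 0.0]
ft_force: [-0.6, -0.6, -3.4]
opening: 0.0472
finger_force: 82.5
READ 14.03 [0.4942 0.2513] Ty -0.03 F [-0.61 -3.4 ] tau [ 2.2193e+01  1.8000e-02 -0.0000e+00  0.0000e+00]
```

```bash
python3 -m jog '[[0,0,0,-3.6,0,0,255],[0,0,0,3.6,0,0,255],[0,0,0,3.6,0,0,255],[0,0,0,-3.6,0,0,255],[0,0,0,-3.6,0,0,255],[0,0,0,3.6,0,0,255],[0,0,0,3.6,0,0,255],[0,0,0,0,0,0,255],[0,0,0,0,0,0,255],[0,0,0,0,0,0,255],[0,0,0,0,0,0,255],[0,0,0,0,0,0,255]]' >/dev/null; python3 -m jog '[[0,0,0,0,0,0,255],[0,0,0,0,0,0,255]]'>/dev/null; python3 r.py; python3 -m jog '[[0,0,0,0,0,0,255]]'>/dev/null; python3 r.py; python3 -m jog '[[0,0,0,0,0,0,255]]'>/dev/null; python3 r.py; python3 -m jog '[[0,0,0,0,0,0,255]]'>/dev/null; python3 r.py
python3 -m jog '[[0,0,0,-3.6,0,0,255],[0,0,0,-3.6,0,0,255],[0,0,0,0,0,0,255],[0,0,0,0,0,0,255],[0,0,0,0,0,0,255],[0,0,0,0,0,0,255],[0,0,0,0,0,0,255],[0,0,0,0,0,0,255]]' >/dev/null; python3 r.py; python3 -m jog '[[0,0,0,0,0,0,255]]'>/dev/null; python3 r.py; python3 -m jog '[[0,0,0,0,0,0,255]]'>/dev/null; python3 r.py; python3 -m jog '[[0,0,0,0,0,0,255]]'>/dev/null; python3 r.py
python3 -m jog '[[0,0,0,3.6,0,0,255],[0,0,0,3.6,0,0,255],[0,0,0,0,0,0,255],[0,0,0,0,0,0,255],[0,0,0,0,0,0,255],[0,0,0,0,0,0,255],[0,0,0,0,0,0,255],[0,0,0,0,0,0,255]]' >/dev/null; python3 r.py; python3 -m jog '[[0,0,0,0,0,0,255]]'>/dev/null; python3 r.py; python3 -m jog '[[0,0,0,0,0,0,255]]'>/dev/null; python3 r.py; python3 -m jog '[[0,0,0,0,0,0,255]]'>/dev/null; python3 r.py
```

```text
READ 15.2 [0.4588 0.2522] Ty 0.021 F [ 0.98 -2.9 ] tau [ 2.1886e+01 -1.7000e-02 -0.0000e+00  0.0000e+00]
READ 15.28 [0.4586 0.252 ] Ty 0.001 F [ 0.38 -2.84] tau [ 2.1884e+01 -1.1000e-02 -0.0000e+00  0.0000e+00]
READ 15.37 [0.4584 0.2518] Ty -0.012 F [-0.4  -2.22] tau [ 2.1862e+01 -4.0000e-03 -0.0000e+00 -0.0000e+00]
READ 15.45 [0.4583 0.2517] Ty 0.009 F [-0.04 -2.54] tau [ 2.1838e+01  1.0000e-03 -0.0000e+00 -0.0000e+00]
READ 16.12 [0.5295 0.2519] Ty 0.008 F [ 0.89 -3.03] tau [ 2.2742e+01  1.3000e-02 -0.0000e+00 -0.0000e+00]
READ 16.2 [0.5298 0.252 ] Ty -0.005 F [-0.83 -2.07] tau [ 2.2725e+01  1.4000e-02 -0.0000e+00 -0.0000e+00]
READ 16.28 [0.5299 0.252 ] Ty -0.02 F [-0.95 -3.52] tau [ 2.2737e+01  1.1000e-02 -0.0000e+00 -0.0000e+00]
READ 16.37 [0.5301 0.2519] Ty 0.014 F [-0.14 -2.8 ] tau [ 2.2756e+01  9.0000e-03 -0.0000e+00 -0.0000e+00]
READ 17.03 [0.4593 0.252 ] Ty -0.05 F [ 0.38 -2.73] tau [ 2.1841e+01 -1.1000e-02 -0.0000e+00  0.0000e+00]
READ 17.12 [0.4589 0.2518] Ty -0.041 F [ 0.94 -2.66] tau [ 2.1891e+01 -1.2000e-02 -0.0000e+00  0.0000e+00]
READ 17.2 [0.4586 0.2517] Ty -0.029 F [ 0.68 -2.47] tau [ 2.1882e+01 -7.0000e-03 -0.0000e+00 -0.0000e+00]
READ 17.28 [0.4584 0.2516] Ty -0.026 F [-0.13 -2.3 ] tau [ 2.1857e+01 -2.0000e-03 -0.0000e+00 -0.0000e+00]
```

Middle tin: the torque is the same at both ends, so no rattle. I'm setting it back and taking the right one.

```bash
python3 -m jog '[[0,0,0,-1.6,0,0,255],[0,0,0,-2,0,0,255],[0,0,0,0,0,1,255],[0,0,0,0,0,1.5,255],[0,0,0,0,0,1.5,255],[0,0,0,0,0,1,255],[0,0,0,0,0,0.5,255],[0,0,0,0,0,0.2,255],[0,0,0,0,0,0.2,255],[0,0,0,0,0,0.1,255],[0,0,0,0,0,0,255],[0,0,0,0,0,0,255]]'; python3 -m jog '[[0,0,0,0,0,0,0],[0,0,0,0,0,0,0],[0,0,0,0,0,0,0],[0,0,0,0,0,0,0],[0,0,0,0,0,0,0],[0,0,0,0,0,-2,0],[0,0,0,0,0,-3.5,0],[0,0,0,0,0,-3.5,0],[0,0,0,0,0,-3,0],[0,0,0,-0.2,-2,0,0],[0,0,0,-0.2,-3,0,0],[0,0,0,-0.2,-3,0,0]]'; python3 -m jog '[[0,0,0,-0.1,-3,0,0],[0,0,0,0,-2.5,0,0],[0,0,0,0,-1.4,0,0],[0,0,0,0,0,0,0],[0,0,0,0,0,0,0],[0,0,0,0,0,0,0]]';python3 - <<'E'
from rig import sensors,get_image
import cv2,numpy as np
s=sensors.sense();d=get_image("wrist");cv2.imwrite("pics/w3.png",d["frame"][:,:,::-1]);np.savez("w3.npz",p=s["position"],o=s["orientation"],**d)
E
```

```text
time: 18.28
position: [0.493, -0.0048, 0.1937]
orientation: [0.0, -3.14, 0.0]
ft_force: [-9.2, 0.0, 12.6]
opening: 0.0474
finger_force: 86.8
time: 19.28
position: [0.5007, -0.0851, 0.3127]
orientation: [-0.004, 3.139, -0.001]
ft_force: [0.3, 0.3, 0.9]
opening: 0.0851
finger_force: 0.0
time: 19.78
position: [0.5012, -0.1534, 0.3115]
orientation: [0.0, -3.141, -0.001]
ft_force: [-0.7, 0.5, -0.3]
opening: 0.0854
finger_force: 0.0
```

View pics/w3.png

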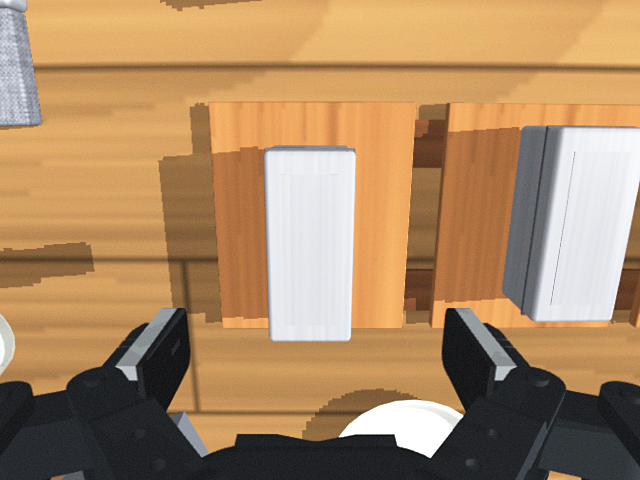

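Wrist view: the right tin's top face spans columns 265-355 and rows 151-340, so about 2 mm right and 2 mm further out than the tool. The middle tin is back upright on its plank.

```bash
python3 -m jog '[[0,0,0,-0.2,-0.2,2,0],[0,0,0,0,0,3.5,0],[0,0,0,0,0,3.5,0],[0,0,0,0,0,3,0],[0,0,0,0,0,0,255],[0,0,0,0,0,0,255],[0,0,0,0,0,0,255],[0,0,0,0,0,0,255],[0,0,0,0,0,0,255],[0,0,0,0,0,0,255],[0,0,0,0,0,0,255],[0,0,0,0,0,0,255]]' 80
python3 -m jog '[[0,0,0,0,0,-1,255],[0,0,0,0,0,-2,255],[0,0,0,0,0,-2,255],[0,0,0,0,0,-1,255],[0,0,0,0,0,0,255],[0,0,0,0,0,0,255],[0,0,0,0,0,0,255],[0,0,0,0,0,0,255],[0,0,0,0,0,0,255],[0,0,0,0,0,0,255],[0,0,0,0,0,0,255],[0,0,0,0,0,0,255]]'; python3 r.py;
python3 -m jog '[[0,0,0,-3.6,0,0,255],[0,0,0,3.6,0,0,255],[0,0,0,3.6,0,0,255],[0,0,0,-3.6,0,0,255],[0,0,0,-3.6,0,0,255],[0,0,0,3.6,0,0,255],[0,0,0,3.6,0,0,255],[0,0,0,0,0,0,255],[0,0,0,0,0,0,255],[0,0,0,0,0,0,255],[0,0,0,0,0,0,255],[0,0,0,0,0,0,255]]' >/dev/null; python3 -m jog '[[0,0,0,0,0,0,255],[0,0,0,0,0,0,255]]'>/dev/null; python3 r.py; python3 -m jog '[[0,0,0,0,0,0,255]]'>/dev/null; python3 r.py; python3 -m jog '[[0,0,0,0,0,0,255]]'>/dev/null; python3 r.py; python3 -m jog '[[0,0,0,0,0,0,255]]'>/dev/null; python3 r.py
python3 -m jog '[[0,0,0,-3.6,0,0,255],[0,0,0,-3.6,0,0,255],[0,0,0,0,0,0,255],[0,0,0,0,0,0,255],[0,0,0,0,0,0,255],[0,0,0,0,0,0,255],[0,0,0,0,0,0,255],[0,0,0,0,0,0,255]]' >/dev/null; python3 r.py; python3 -m jog '[[0,0,0,0,0,0,255]]'>/dev/null; python3 r.py; python3 -m jog '[[0,0,0,0,0,0,255]]'>/dev/null; python3 r.py; python3 -m jog '[[0,0,0,0,0,0,255]]'>/dev/null; python3 r.py
python3 -m jog '[[0,0,0,3.6,0,0,255],[0,0,0,3.6,0,0,255],[0,0,0,0,0,0,255],[0,0,0,0,0,0,255],[0,0,0,0,0,0,255],[0,0,0,0,0,0,255],[0,0,0,0,0,0,255],[0,0,0,0,0,0,255]]' >/dev/null; python3 r.py; python3 -m jog '[[0,0,0,0,0,0,255]]'>/dev/null; python3 r.py; python3 -m jog '[[0,0,0,0,0,0,255]]'>/dev/null; python3 r.py; python3 -m jog '[[0,0,0,0,0,0,255]]'>/dev/null; python3 r.py
```

```text
time: 20.83
position: [0.5043, -0.156, 0.1939]
orientation: [-0.0, 3.137, -0.001]
ft_force: [-0.3, 0.8, 6.6]
opening: 0.0472
finger_force: 83.7
time: 21.83
position: [0.5032, -0.1558, 0.2513]
orientation: [0.0, -3.141, -0.0]
ft_force: [0.6, 0.4, -2.7]
opening: 0.0472
finger_force: 82.6
READ 21.83 [0.5032 0.2513] Ty 0.064 F [ 0.58 -2.68] tau [ 2.2692e+01  1.8000e-02 -2.0000e-03 -0.0000e+00]
READ 23.0 [0.4678 0.2522] Ty -0.029 F [-0.23 -3.45] tau [ 2.2333e+01  1.0000e-02 -8.0000e-03  0.0000e+00]
READ 23.08 [0.4676 0.252 ] Ty -0.055 F [-0.5  -3.69] tau [ 2.2334e+01  1.6000e-02 -7.0000e-03  0.0000e+00]
READ 23.17 [0.4674 0.2518] Ty -0.018 F [-0.25 -2.76] tau [ 2.2313e+01  2.3000e-02 -7.0000e-03  0.0000e+00]
READ 23.25 [0.4673 0.2517] Ty -0.055 F [-0.28 -2.5 ] tau [ 2.2289e+01  2.8000e-02 -7.0000e-03  0.0000e+00]
READ 23.92 [0.5384 0.2519] Ty 0.005 F [-0.08 -1.84] tau [ 2.3284e+01 -2.1000e-02  1.2000e-02 -0.0000e+00]
READ 24.0 [0.5387 0.252 ] Ty 0.102 F [-0.   -2.56] tau [ 2.3265e+01 -2.0000e-02  1.1000e-02 -0.0000e+00]
READ 24.08 [0.5389 0.252 ] Ty 0.011 F [ 0.7  -3.15] tau [ 2.328e+01 -2.300e-02  1.000e-02 -0.000e+00]
READ 24.17 [0.539  0.2519] Ty 0.055 F [ 0.03 -2.84] tau [ 2.33e+01 -2.60e-02  9.00e-03 -0.00e+00]
READ 24.83 [0.4683 0.2521] Ty 0.031 F [ 0.16 -2.39] tau [ 2.2296e+01  1.7000e-02 -1.0000e-02  0.0000e+00]
READ 24.92 [0.468  0.2518] Ty -0.044 F [ 0.42 -2.78] tau [ 2.2348e+01  1.6000e-02 -9.0000e-03  0.0000e+00]
READ 25.0 [0.4677 0.2517] Ty 0.027 F [ 0.54 -2.58] tau [ 2.2338e+01  2.1000e-02 -8.0000e-03  0.0000e+00]
READ 25.08 [0.4675 0.2516] Ty -0.04 F [ 0.32 -3.2 ] tau [ 2.231e+01  2.700e-02 -8.000e-03  0.000e+00]
```

Right tin: joint-4 torque swings by 0.05 N m and flips sign between the ends, and the wrist moment swings by about 0.07. Neither other tin showed this, so the right tin rattles. I'm carrying it out over the saucer.

```bash
python3 -m jog '[[0,0,0,0,0,-1,255],[0,0,0,0,0,-2,255],[0,0,0,0,0,-2.5,255],[0,0,0,0,0,-2,255],[0,0,0,0,0,-1.5,255]]'; python3 -m jog '[[0,0,0,-1,0.4,0,255],[0,0,0,-2,0.7,0,255],[0,0,0,-2.4,0.8,0,255],[0,0,0,-2.4,0.8,0,255],[0,0,0,-2.4,0.8,0,255],[0,0,0,-2.4,0.8,0,255],[0,0,0,-2.4,0.8,0,255],[0,0,0,-2.2,0.7,0,255],[0,0,0,-1.8,0.6,0,255],[0,0,0,-1.3,0.4,0,255],[0,0,0,-0.9,0.2,0,255],[0,0,0,-0.5,0,0,255]]'; python3 -m jog '[[0,0,0,0,0,0,255],[0,0,0,0,0,0,255],[0,0,0,0,0,0,255],[0,0,0,0,0,0,255],[0,0,0,0,0,0,255],[0,0,0,0,0,0,255],[0,0,0,0,0,0,255],[0,0,0,0,0,0,255],[0,0,0,0,0,0,255],[0,0,0,0,0,0,255]]'
python3 - <<'E'
from rig import sensors,get_image
import cv2,numpy as np
d=get_image("scene");cv2.imwrite("pics/s2.png",d["frame"][:,:,::-1]);np.savez("s2.npz",**d)
E
```

```text
time: 25.5
position: [0.4675, -0.156, 0.3445]
orientation: [-0.0, 3.139, -0.001]
ft_force: [-0.1, -0.1, -2.5]
opening: 0.0468
finger_force: 86.9
time: 26.5
position: [0.6856, -0.0845, 0.3398]
orientation: [0.002, -3.14, -0.001]
ft_force: [0.9, -0.6, -3.2]
opening: 0.0471
finger_force: 86.8
time: 27.33
position: [0.6842, -0.0859, 0.3418]
orientation: [0.0, 3.141, 0.0]
ft_force: [0.4, 0.0, -3.1]
opening: 0.0468
finger_force: 86.8
```

View pics/s2.png

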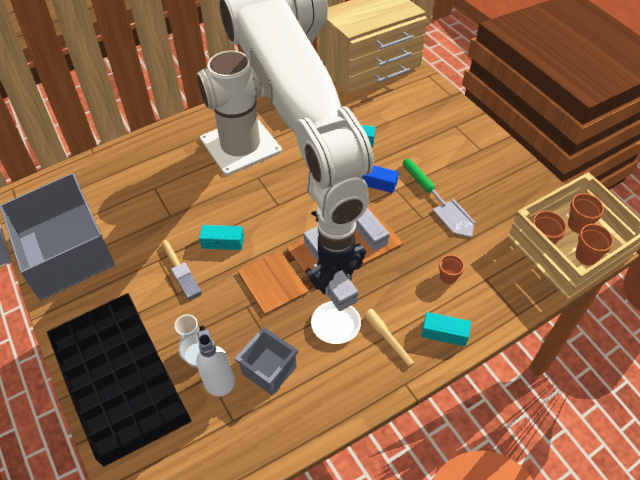

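Scene view: the tin is held level above the saucer (336,323). The other two tins are on their planks and the bystanders have not moved. I'll cross-check the saucer centre against the first scene picture.

```bash
python3 -m jog '[[0,0,0,0,0.2,0,255],[0,0,0,0,0,0,255],[0,0,0,0,0,0,255],[0,0,0,0,0,0,255],[0,0,0,0,0,0,255],[0,0,0,0,0,0,255],[0,0,0,0,0,0,255],[0,0,0,0,0,0,255],[0,0,0,0,0,0,255],[0,0,0,0,0,0,255],[0,0,0,0,0,0,255],[0,0,0,0,0,0,255]]'; python3 r.py
python3 - <<'E'
from h import *
for f in ("scene","top"):
    d=dict(np.load(f+".npz"));im=d["frame"];hsv=cv2.cvtColor(im,cv2.COLOR_RGB2HSV)
    w=(hsv[...,1]<45)&(hsv[...,2]>140)
    for c in blobs(im,*((305,295,368,348) if f=="scene" else (340,130,402,192)),w,600):
        h=cv2.convexHull(c);print(f,cv2.minEnclosingCircle((cast(d,h[:,0,:],0.018)[:,:2]*1000).astype(np.float32)))
# far end of held tin in scene view: top face z = .058+.15
d=dict(np.load("s2.npz"));print(cast(d,[[329,289],[351,278],[358,290],[335,299]],.208).round(3))
E
```

```text
time: 28.38
position: [0.6842, -0.0839, 0.3417]
orientation: [-0.0, 3.142, 0.0]
ft_force: [-0.2, -0.8, -3.0]
opening: 0.0473
finger_force: 86.8
READ 28.38 [0.6842 0.3417] Ty -0.04 F [-0.25 -3.04] tau [ 2.6654e+01  4.0000e-02 -2.0000e-03 -0.0000e+00]
scene ((688.588623046875, -84.39995574951172), 59.64506149291992)
top ((683.9650268554688, -83.66535949707031), 60.678348541259766)
[[ 0.705 -0.114  0.208]
 [ 0.706 -0.059  0.208]
 [ 0.739 -0.063  0.208]
 [ 0.733 -0.116  0.208]]
```

```bash
python3 -m jog '[[0,0,0,-0.2,0,0,255],[0,0,0,0,0,0,255],[0,0,0,0,0,0,255],[0,0,0,0,0,0,255],[0,0,0,0,0,0,255],[0,0,0,0,0,0,255],[0,0,0,0,0,0,255],[0,0,0,0,0,0,255],[0,0,0,0,0,0,255],[0,0,0,0,0,0,255],[0,0,0,0,0,0,255],[0,0,0,0,0,0,255]]'; python3 -c "
from rig import bot;print(bot.close_job())"
```

```text
time: 29.38
position: [0.6862, -0.0838, 0.3417]
orientation: [0.0, -3.142, -0.0]
ft_force: [-0.5, 0.1, -3.4]
opening: 0.0472
finger_force: 86.8
the job is handed in; nothing more can be done
None
```

The right tin is the one that rattles; I handed the job in at 29.4 s with it held level over the saucer, its underside about 16 cm above the bench, and the left and middle tins back on their planks.

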